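Lay the washed scrub brushes down to dry

TASK

Two washed scrub brushes stand on their bristles in a row with a small tin of mince. Without gripping or lifting them, push each brush over where it stands so that it lies on its long side to dry, with its bristles facing away from the mince tin and its back towards it. Leave everything else where it stands.

Things in the scene. Friction and masses are not known exactly. Their poses are not given: they have to be found in the camera images.
- brush_a: One of two equal scrub brushes, 110 x 30 mm, 42 mm high, 0.12 kg, loose, standing on its bristles at the start. Origin: middle of the bristle tips, at table height. Own y: along the 110 mm length (starts about along world x, +y towards world -x); own x: across; own z: from bristle tips to back. z 0 to 22 mm: stiff bristles, 24 mm wide; z 22 to 42 mm: solid back block, 30 mm wide.
- brush_b: One of two equal scrub brushes, 110 x 30 mm, 42 mm high, 0.12 kg, loose, standing on its bristles at the start. Origin: middle of the bristle tips, at table height. Own y: along the 110 mm length (starts about along world x, +y towards world +x); own x: across; own z: from bristle tips to back. z 0 to 22 mm: stiff bristles, 24 mm wide; z 22 to 42 mm: solid back block, 30 mm wide.
- brush_a_back (a point): Middle of the top of the first brush's back, 42 mm from its bristle tips along own z. Pushed slowly across its width at 30 to 40 mm height, it tips about the far bristle edge, falls by itself past about 30 degrees and stays lying on its long side, back pointing the way of the push, bristles to where the push came from. Pushed low, it slides.
- brush_b_back (a point): The same point on the second brush. Pushed slowly across its width at 30 to 40 mm height, it tips about the far bristle edge, falls by itself past about 30 degrees and stays lying on its long side, back pointing the way of the push, bristles to where the push came from. Pushed low, it slides.
- mince_tin: Small aluminium tin heaped with mince, 165 mm long (about along world x), 104 mm wide, rim 56 mm and heap up to 92 mm high, 0.5 kg, loose. Origin: middle of its underside. Tin and brushes stand in a row from left to right, about 27 cm apart, in any order. Not to be moved.
- curing_tin: Bystander: round white tin with a screw lid, 60 mm across, 100 mm high, behind the row. Origin: middle of its underside. Leave it.
- oil_bottle: Bystander: slim white bottle with a screw cap, 44 mm across, 120 mm high, behind the row. Origin: middle of its underside. Leave it.
- brass_weight: Bystander: brass scale weight with a grip knob, 40 mm across, 43 mm high, between the row and the robot. Origin: middle of its underside. Leave it.
Not all that is in view belongs to the job. What is shaped like the brush_b but turquoise or yellow is not meant.

How it is judged:
At the end, for the whole second after the job is handed in: Both brushes lie still on a long side (own z within 15, own y within 9 degrees of level), under 10 cm from where they stood, the tin's middle over 5 cm from the bristle tips on the back's side (along own z). Mince tin, curing tin, bottle and weight within 3 cm of where they stood (angle between brush_a's own z axis and vertical between 1.3 and 1.84 rad and angle between brush_a's own y axis and vertical between 1.4 and 1.74 rad and z of mince_tin in the frame of brush_a above 0.05 m and height (world z) of each of brush_a, brush_b below 0.025 m and distance of each of brush_a, brush_b from where it was at the start of the episode below 0.1 m and linear speed of each of brush_a, brush_b below 0.02 m/s and angular speed of each of brush_a, brush_b below 0.2 rad/s and angle between brush_b's own z axis and vertical between 1.3 and 1.84 rad and angle between brush_b's own y axis and vertical between 1.4 and 1.74 rad and z of mince_tin in the frame of brush_b above 0.05 m and distance of each of mince_tin, curing_tin, oil_bottle, brass_weight from where it was at the start of the episode below 0.03 m); the robot touches nothing.
It fails at once if a brush is lifted off the table (height (world z) of any of brush_a, brush_b above 0.04 m or height (world z) of any of brush_a_back, brush_b_back above 0.065 m).
It fails at once if a brush is pushed more than 12 cm from where it stood (distance of any of brush_a, brush_b from where it was at the start of the episode above 0.12 m).
It fails at once if the mince tin or another bystander is moved more than 3 cm or tipped (distance of any of mince_tin, curing_tin, oil_bottle, brass_weight from where it was at the start of the episode above 0.03 m or angle between any of mince_tin, curing_tin, oil_bottle, brass_weight's own z axis and vertical above 0.3 rad).
It also fails if it takes over 45 s, if anything falls off the work surface, if the arm or the gripper's body presses on something with over 40 N, if the wrist force passes 120 N, or if a joint passes its speed limit or range.

ROBOT

A 6-joint arm with a two-finger parallel gripper is mounted at the origin on the work surface; the furniture and walls round the work are solid. World frame = base frame: x ahead of the robot, y to its left, z up, the work surface at z = 0. Lengths are in m, angles in rad, forces in N, time in s.
With the tool pointing down it reaches from about 0.375 to 0.9 m from the base axis. Payload 3.1 kg.
Tool frame: the origin (TCP) lies midway between the tips of the shut fingers; the grasp point (between the pads) lies 19 mm behind it; z points along the fingers, y is the line along which they close (so a half turn about z gives the same grasp; the last joint's range is limited). The gripper opens to 85 mm and grips with 20 to 120 N. Pads are 22 mm wide; open, the fingers measure 114 mm over their backs; the gripper's body (76 mm by 85 mm) begins 54 mm behind the grasp point. The pads swing forward as they close: fully open they stand 13 mm farther back than shut.
Start: joints at [-1.373, 0.527, 1.433, -0, 1.181, -0.178], TCP at [0.229, -0.581, 0.231] pointing down, gripper open.
Joint ranges: [-3.08, 3.08], [-0.75, 2.2], [0.22, 2.44], [-1.43, 4.57], [0, 2.65], [-2.85, 2.85]. Speed limits (rad/s): [2.79, 2.79, 3.14, 3.14, 3.14, 3.14].

INTERFACE

Orientations are given as a unit quaternion [x, y, z, w].
In Python, from station import manip gives the robot as it stands.
- The arm moves only by the tool drive_tool, never from a script. Its argument "motion" is a list that holds one entry, the list of rows, each a list of 5 numbers: the finger opening in mm, from 0 to 85.4, then the shift along the tool's x, y, z in units of 30 mm (1.0 is 30 mm), then the turn about the tool's z in units of 8 degrees (1.0 is 8 degrees). In form: [[[fingers, x, y, z, yaw], ...]]. A call has 1 to 10 rows; each row is the pose to reach, as a shift and turn from the pose commanded when the call began, along the tool's axes at that moment; what a row does not reach only later rows make up. A row lasts 1/10 s, in which the tool goes at most 50 mm and 8.59 degrees, less where a joint would pass 70% of its speed; a pose out of reach is approached as far as the arm can. A call with a gripper value outside its range is refused whole. The fingers move at their own pace and stop on an object; "squeeze" is the grip in N (left out, the last holds). Time passes only in rows, so rows that repeat a pose let the fingers close. It gives the time, the measured TCP pose, the force, the opening and the grip force at its end, in the units of the state.
- manip.sense(): the state, without advancing time (a new reading comes with each control period).
- manip.snapshot(name): name is "scene" or "top" or "wrist"; returns the picture (400x640x3 uint8, red, green, blue); there is no depth.
- manip.camera_model(name): a dict with "fov_y" (degrees; the focal length in pixels is half the picture's height over the tangent of half this angle, whatever the lens; pixels are square), "cx", "cy" (the principal point, pixels), "origin" and "orientation" of the camera in the world. Camera axes: x right, y up, looking along -z (the intrinsics and any distortion apply to the point x, -y, -z); pixel columns grow to the right and rows downward; lengths in m; the calibration is good to about 2 mm. A picture is of the moment at which its call begins: read the wrist's pose just before it. camera_model takes no time and is no camera call; for the wrist camera it gives the pose at the moment of the call.
- manip.sign_off(): hands the job in; it is judged then, once.
The state is a dict: "t": time; "q": joint angles; "qd": joint speeds; "tau": joint torques, N m; "tcp_pos": TCP position; "tool_rot": TCP orientation; "force": force on the tool from outside, world axes, zero at the start; "ft_torque": the same for the moment, N m; "finger_gap": opening from 0.0 (shut) to 1.0 (fully open); "gripper_force": force on a finger pad.
Only numpy, scipy, OpenCV 4.12 (cv2) and the standard library are available. Lean on these libraries where they do the work, as an engineer would, in place of code of your own. Each camera call takes 0.05 s, during which the arm holds its last target. There are 200 camera calls.

## Working session

There is one attempt and no reset: what is moved stays moved. The work goes in short steps, Python scripts to look and compute and a tool call to move; the robot and the scene stay as the last step left them, time stands still between calls to the robot, and variables do not carry over. Pictures are saved under pics/ and viewed, at most 10 in all, crops included, and the job is handed in when it is done.

Besides the shell and the picture viewer there is one more tool, called after "Request:" as name(argument=value, ...) on one line, values as JSON. drive_tool: Moves the arm, as the interface text tells. Its arguments: {"type":"object","properties":{"motion":{"type":"array","items":{"type":"array","items":{"type":"array","items":{"type":"number"}}}},"squeeze":{"type":"number"}},"required":["motion"]}

```bash
mkdir -p pics; cat > h.py <<'E'
import numpy as np, cv2
from scipy.spatial.transform import Rotation as R
from station import manip
def snap(n,f):
    m=manip.camera_model(n); im=manip.snapshot(n); cv2.imwrite('pics/'+f,im[:,:,::-1]); return im,m
def ray(m,u,v):
    f=200/np.tan(np.radians(m['fov_y'])/2)
    d=np.array([(u-m['cx'])/f,-(v-m['cy'])/f,-1.])
    return np.array(m['origin']),R.from_quat(m['orientation']).apply(d)
def plane(m,u,v,z):
    o,d=ray(m,u,v); return o+d*(z-o[2])/d[2]
def proj(m,p):
    f=200/np.tan(np.radians(m['fov_y'])/2)
    c=R.from_quat(m['orientation']).inv().apply(np.array(p)-m['origin'])
    return m['cx']+f*c[0]/-c[2], m['cy']-f*c[1]/-c[2]
E
python3 - <<'E'
from h import *
for n in('scene','top'):
    im,m=snap(n,n+'1.png'); print(m)
s=manip.sense(); print(s['t'],s['tcp_pos'],s['tool_rot'],s['force'],s['finger_gap'])
E
```

```text
{'fov_y': 44.26688884368551, 'cx': 323.0523561538303, 'cy': 195.7107750502587, 'origin': array([ 1.29326635, -0.63470093,  0.93869649]), 'orientation': array([0.38925587, 0.16276254, 0.37442759, 0.82570709])}
{'fov_y': 43.68017677671952, 'cx': 321.03851612839907, 'cy': 198.0899940103855, 'origin': array([0.46319199, 0.07674688, 1.3437164 ]), 'orientation': array([ 0.02054037, -0.02925646, -0.69756371,  0.71563051])}
0.1 [ 0.22925207 -0.58072835  0.23041112] [ 9.82398873e-01  1.86792491e-01 -2.73040552e-05 -1.00932135e-03] [ 0.58374964  0.81395655 -0.11052277] 0.9974011066701076
```

View pics/scene1.png

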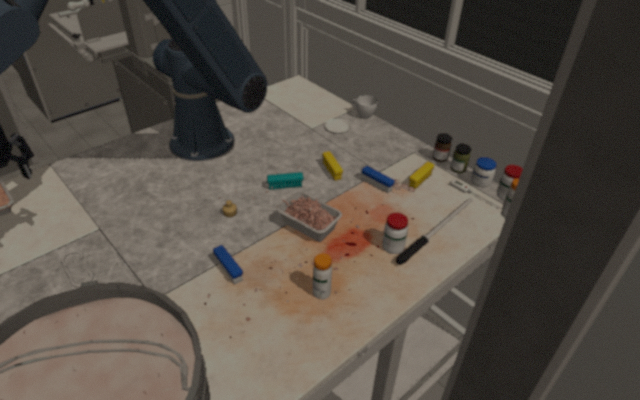

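View pics/top1.png

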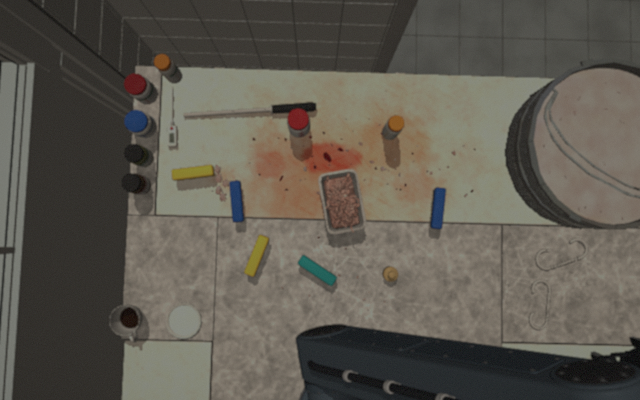

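The scene view shows the blue brushes at (228,262) and (377,178), with the tin between them at (310,214). In the top view the blue brushes are at (237,201) and (438,208) and the tin at (341,201).

Things that could be taken for the brushes (top view): yellow at (193,172) and (258,256), turquoise at (317,270). The two equal blue ones, in a row with the tin, are the right ones. I'll measure them and check a crop.

```bash
python3 - <<'E'
from h import *
im={};M={n:manip.camera_model(n) for n in('scene','top')}
for n in M: im[n]=cv2.imread(f'pics/{n}1.png')
def blobs(n):
    h=cv2.cvtColor(im[n],cv2.COLOR_BGR2HSV); k=cv2.inRange(h,(105,120,50),(125,255,255))
    N,l,s,c=cv2.connectedComponentsWithStats(k)
    return [(s[i],c[i],cv2.minAreaRect(np.argwhere(l==i)[:,::-1].astype(np.float32))) for i in range(1,N) if s[i][4]>60]
for n in M:
    for s,c,r in blobs(n):
        print(n,s,c.round(1))
        if n=='top':
            b=cv2.boxPoints(r); P=np.array([plane(M[n],u,v,.042)[:2] for u,v in b]); print(P.round(3).tolist(),'mid',P.mean(0).round(4),'sides',np.linalg.norm(P[0]-P[1]).round(3),np.linalg.norm(P[1]-P[2]).round(3))
            print('in scene',np.round(proj(M['scene'],[*P.mean(0),.042]),1))
for nm,p,z in(('tin',(341,201),.06),('red',(299,118),.1),('or',(396,122),.12),('wt',(391,272),.04),('yel',(258,256),.04),('yel2',(193,172),.04),('bucket edge',(508,150),.2),('bucket0',(530,200),0)):
    print(nm,plane(M['top'],*p,z).round(3))
a=im['top'][150:300,170:470]; cv2.imwrite('pics/crop.png',cv2.resize(a,(800,400),interpolation=cv2.INTER_CUBIC))
E
```

```text
scene [477 158  19  12 176] [485.9 163.3]
scene [363 167  31  20 243] [377.5 176.2]
scene [214 246  28  32 382] [227.4 261.7]
top [125 111  22  21 370] [135.4 120.9]
[[0.772, 0.584], [0.773, 0.529], [0.72, 0.526], [0.718, 0.581]] mid [0.7458 0.5549] sides 0.055 0.053
in scene [486.9 169.9]
top [230 181  13  41 378] [236.2 201.1]
[[0.592, 0.302], [0.595, 0.277], [0.492, 0.264], [0.489, 0.289]] mid [0.5421 0.2829] sides 0.025 0.104
in scene [377.2 173.8]
top [431 188  14  41 399] [437.6 208. ]
[[0.486, -0.226], [0.591, -0.236], [0.588, -0.262], [0.484, -0.252]] mid [ 0.5374 -0.244 ] sides 0.105 0.027
in scene [227.9 257.5]
tin [0.548 0.01  0.06 ]
red [0.752 0.123 0.1  ]
or [ 0.744 -0.119  0.12 ]
wt [ 0.368 -0.125  0.04 ]
yel [0.401 0.222 0.04 ]
yel2 [0.615 0.399 0.04 ]
bucket edge [ 0.667 -0.368  0.2  ]
bucket0 [ 0.568 -0.506  0.   ]
```

View pics/crop.png

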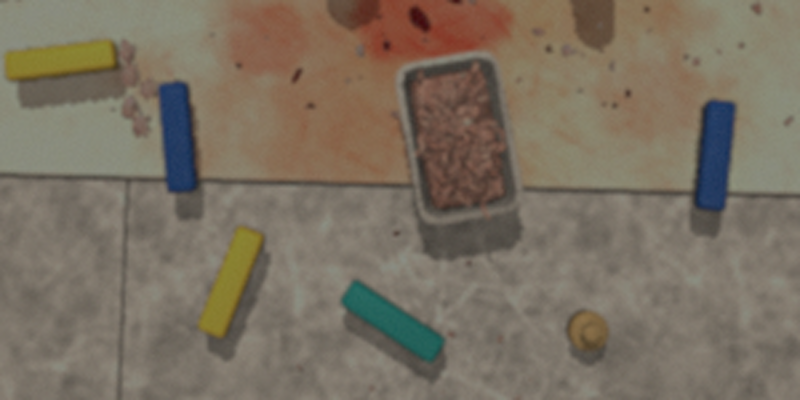

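The crop confirms it: the two plain blue brushes flank the tin, and top-view sizes are about 105 x 26 mm. The right brush is at (0.537,-0.244), turned -5.5°, and must be pushed to +y. The left brush is at (0.542,0.283), turned +6.9°, and must be pushed to -y. I'll do the right one first, approaching high from the outside.

Request:
drive_tool(motion=[[[0,3,-1.2,0,1],[0,6,-2.4,0,2],[0,9,-3.6,0,3],[0,12.9,-5.2,0,3.4],[0,12.9,-5.2,0,3.4],[0,12.9,-5.2,0,3.4],[0,12.9,-5.2,0,3.4],[0,12.9,-5.2,0,3.4],[0,12.9,-5.2,0,3.4],[0,12.9,-5.2,0,3.4]]], squeeze=30)

```text
t: 1.1
tcp_pos: [0.5335, -0.292, 0.2308]
tool_rot: [0.999, -0.047, -0.0, -0.0]
force: [-0.8, 0.4, -0.4]
finger_gap: -0.002
gripper_force: 0.0
```

Request:
drive_tool(motion=[[[0,0,0,1.5,0],[0,0,0,3,0],[0,0,0,4.5,0],[0,0,0,5.5,0],[0,0,0,6.2,0],[0,0,0,6.47,0],[0,0,0,6.47,0],[0,0,0,6.47,0]]])

```text
t: 1.9
tcp_pos: [0.5323, -0.2954, 0.0381]
tool_rot: [0.999, -0.05, 0.001, 0.001]
force: [0.8, 0.4, 0.4]
finger_gap: 0.001
gripper_force: 0.0
```

```bash
python3 - <<'E'
from h import *
s=manip.sense(); print(s['tcp_pos'],s['force'])
im,m=snap('scene','s2.png'); im2,m2=snap('wrist','w2.png')
a=cv2.resize(im[200:320,150:310],(800,600))[:,:,::-1]; cv2.imwrite('pics/s2c.png',a)
E
```

```text
[ 0.5322626  -0.29542796  0.03811963] [0.7946793  0.3968673  0.37883088]
```

View pics/s2c.png

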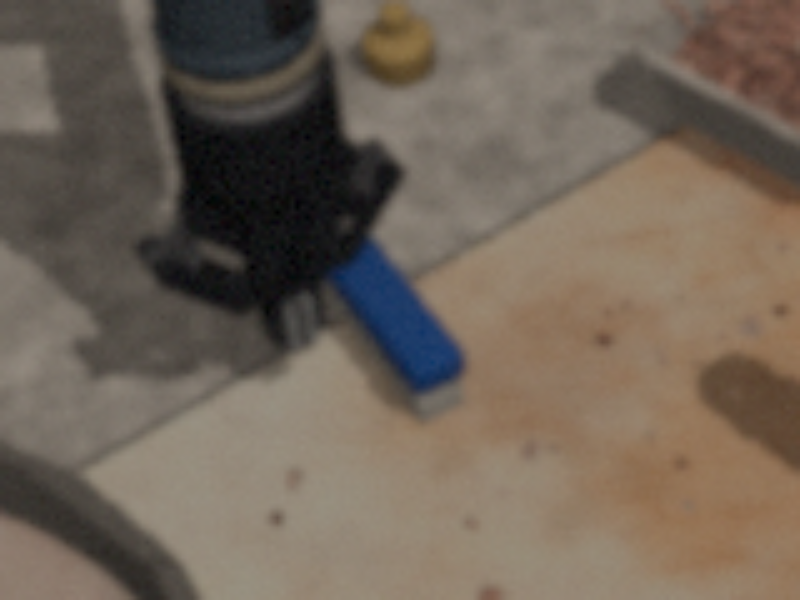

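The picture shows the shut fingertips at about (295,320) in the crop, standing clear outside the brush at (400,320). I'll push slowly towards +y.

Request:
drive_tool(motion=[[[0,0,-0.1,0.07,0],[0,0,-0.2,0.07,0],[0,0,-0.3,0.07,0],[0,0,-0.4,0.07,0],[0,0,-0.5,0.07,0],[0,0,-0.6,0.07,0],[0,0,-0.7,0.07,0],[0,0,-0.8,0.07,0],[0,0,-0.9,0.07,0],[0,0,-1,0.07,0]]])

```text
t: 3.0
tcp_pos: [0.5352, -0.2661, 0.0366]
tool_rot: [0.999, -0.049, 0.0, 0.002]
force: [-5.2, -5.6, 12.7]
finger_gap: -0.002
gripper_force: 6.8
```

Request:
drive_tool(motion=[[[0,0,-0.07,0,0],[0,0,-0.14,0,0],[0,0,-0.21,0,0],[0,0,-0.28,0,0],[0,0,-0.35,0,0],[0,0,-0.42,0,0],[0,0,-0.42,0,0]]])

```text
t: 3.7
tcp_pos: [0.538, -0.2561, 0.0389]
tool_rot: [0.999, -0.048, 0.003, 0.004]
force: [-5.1, -7.9, 17.5]
finger_gap: -0.0
gripper_force: 9.1
```

```bash
python3 - <<'E'
from h import *
s=manip.sense(); print(s['tcp_pos'],s['force'])
im,m=snap('scene','s3.png')
a=cv2.resize(im[200:320,150:310],(800,600))[:,:,::-1]; cv2.imwrite('pics/s3c.png',a)
E
```

```text
[ 0.53801547 -0.25613487  0.03886395] [-5.10979155 -7.94839528 17.46143612]
```

View pics/s3c.png

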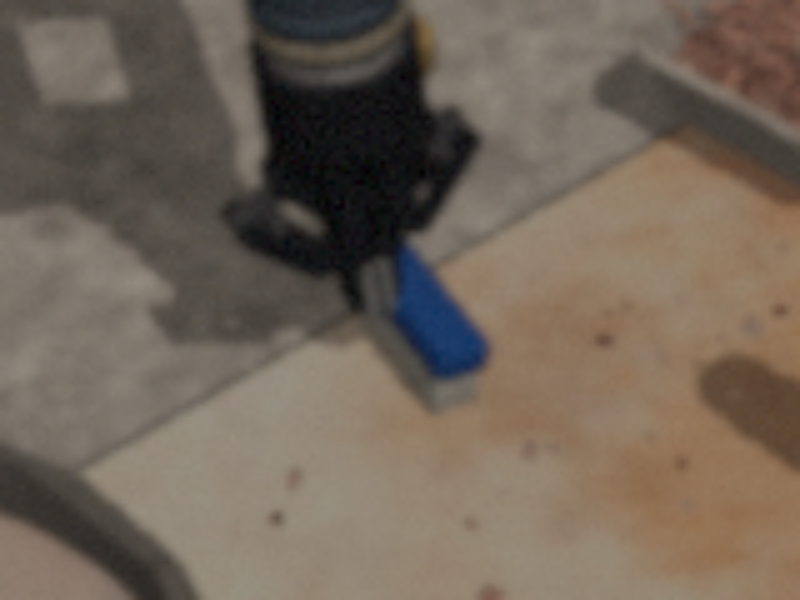

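The crop shows the brush leaning the right way, with the fingertips on its outer face at about (378,285). The finger is also being carried up by the rising face, so I'll keep pushing with a slight rise.

Request:
drive_tool(motion=[[[0,0,-0.05,-0.1,0],[0,0,-0.12,-0.15,0],[0,0,-0.19,-0.2,0],[0,0,-0.26,-0.22,0],[0,0,-0.33,-0.24,0],[0,0,-0.4,-0.26,0],[0,0,-0.4,-0.26,0]]])

```text
t: 4.45
tcp_pos: [0.5374, -0.2392, 0.0426]
tool_rot: [0.999, -0.049, -0.0, -0.0]
force: [-0.2, -1.1, -0.9]
finger_gap: 0.003
gripper_force: 0.0
```

```bash
python3 - <<'E'
from h import *
s=manip.sense(); print(s['tcp_pos'],s['force'])
im,m=snap('scene','s4.png')
a=cv2.resize(im[200:320,150:310],(800,600))[:,:,::-1]; cv2.imwrite('pics/s4c.png',a)
E
```

```text
[ 0.53739725 -0.23922862  0.04264437] [-0.15036434 -1.12879918 -0.86193128]
```

View pics/s4c.png

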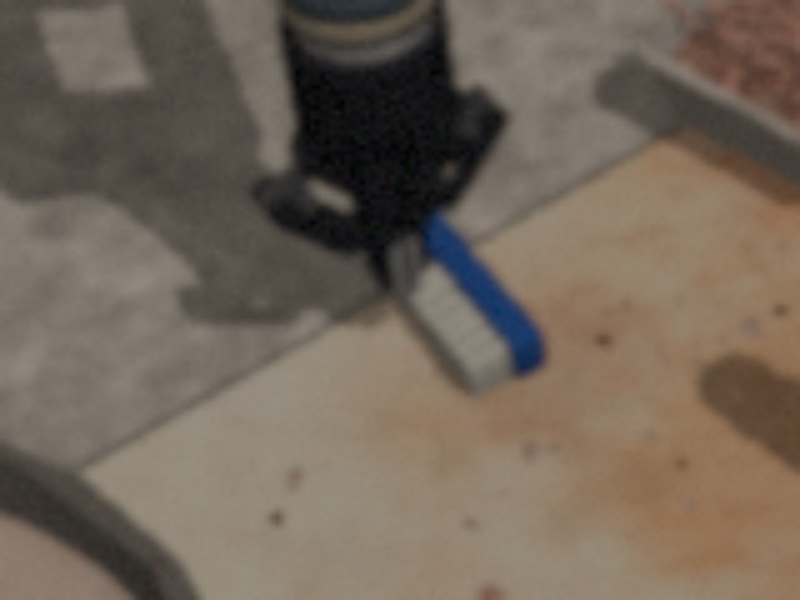

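The crop shows the brush on its side, bristles at (450,330) towards the finger and the blue back at (490,300) towards the tin. Next I'll lift and cross to the outer side of the left brush.

Request:
drive_tool(motion=[[[0,0,0,-1,0],[0,0,0,-2.5,0],[0,0,0,-4,0],[0,0,0,-5.5,0],[0,0,-1,-6.5,0],[0,-0.2,-2.5,-6.5,0],[0,-0.4,-4,-6.5,0],[0,-0.5,-5.5,-6.5,0],[0,-0.7,-7,-6.5,0],[0,-0.7,-7,-6.5,0]]])

```text
t: 5.5
tcp_pos: [0.5358, -0.0235, 0.2378]
tool_rot: [0.999, -0.046, -0.001, -0.001]
force: [0.6, -0.5, -0.4]
finger_gap: 0.0
gripper_force: 0.0
```

Request:
drive_tool(motion=[[[0,-0.2,-1.5,0,0],[0,-0.3,-3,0,-0.4],[0,-0.5,-4.5,0,-0.8],[0,-0.6,-6,0,-1.2],[0,-0.8,-7.5,0,-1.56],[0,-0.9,-9,0,-1.56],[0,-1.1,-10.5,0,-1.56],[0,-1.2,-12,0,-1.56],[0,-1.2,-12,0,-1.56],[0,-1.2,-12,0,-1.56]]])

```text
t: 6.5
tcp_pos: [0.537, 0.3332, 0.2373]
tool_rot: [0.998, 0.06, -0.0, 0.001]
force: [-0.9, -1.0, 0.7]
finger_gap: -0.001
gripper_force: 0.0
```

Request:
drive_tool(motion=[[[0,0,0,1.5,0],[0,0,0,3,0],[0,0,0,4.5,0],[0,0,0,5.5,0],[0,0,0,6.2,0],[0,0,0,6.66,0],[0,0,0,6.66,0],[0,0,0,6.66,0]]])

```text
t: 7.3
tcp_pos: [0.538, 0.3323, 0.0388]
tool_rot: [0.998, 0.059, 0.001, -0.0]
force: [-0.3, -0.4, -0.5]
finger_gap: -0.0
gripper_force: 0.0
```

Request:
drive_tool(motion=[[[0,0,0.1,0,0],[0,0,0.2,0,0],[0,0,0.3,0,0],[0,0,0.4,0,0],[0,0,0.5,0,0],[0,0,0.6,0,0],[0,0,0.7,0,0],[0,0,0.8,0,0],[0,0,0.9,0,0],[0,0,1,0,0]]])

```text
t: 8.3
tcp_pos: [0.5408, 0.3033, 0.0382]
tool_rot: [0.998, 0.059, 0.0, -0.0]
force: [-0.9, 1.7, 1.9]
finger_gap: 0.003
gripper_force: 1.1
```

Request:
drive_tool(motion=[[[0,0,0.07,-0.03,0],[0,0,0.14,-0.06,0],[0,0,0.21,-0.09,0],[0,0,0.28,-0.12,0],[0,0,0.35,-0.15,0],[0,0,0.42,-0.18,0],[0,0,0.49,-0.2,0],[0,0,0.56,-0.22,0],[0,0,0.63,-0.24,0],[0,0,0.7,-0.26,0]]])

```text
t: 9.3
tcp_pos: [0.5429, 0.2818, 0.0455]
tool_rot: [0.998, 0.059, -0.0, 0.0]
force: [0.3, -0.3, 1.2]
finger_gap: 0.002
gripper_force: 0.0
```

```bash
python3 - <<'E'
from h import *
s=manip.sense(); print(s['tcp_pos'],s['force'])
im,m=snap('scene','s5.png')
a=cv2.resize(im[120:240,300:460],(800,600))[:,:,::-1]; cv2.imwrite('pics/s5c.png',a)
E
```

```text
[0.54291177 0.28184708 0.04552439] [ 0.32733057 -0.3214193   1.19010945]
```

View pics/s5c.png

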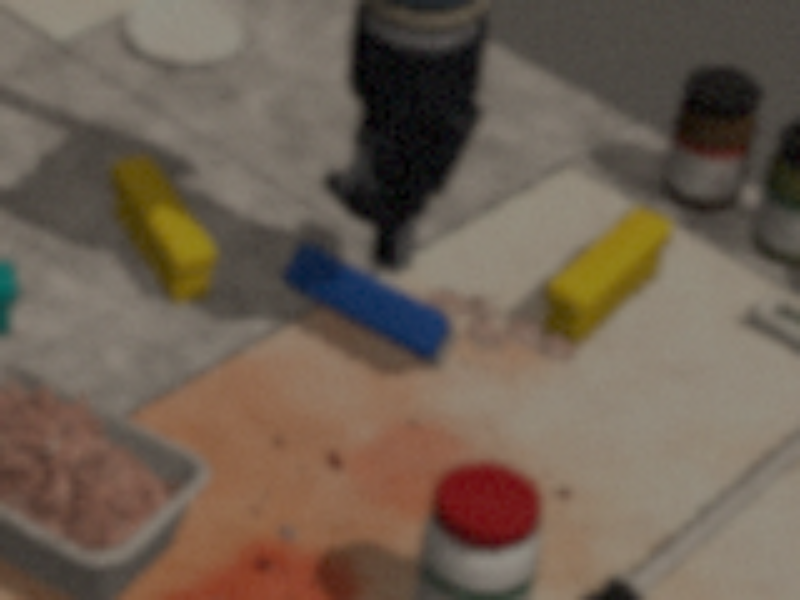

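The crop shows the left brush with its back's top face turned towards the tin at (370,305), no bristles in view on this side, and the finger free behind it. I'll retract upwards and confirm from above.

Request:
drive_tool(motion=[[[0,0,0,-0.5,0],[0,0,0,-1.5,0],[0,0,0,-3,0],[0,0,0,-4.5,0],[0,0,0,-6,0],[0,-1,-0.5,-6,0],[0,-2.5,-1,-6,0],[0,-3,-1.5,-6,0],[0,-3,-1.5,-6,0],[0,-3,-1.5,-6,0]]])

```text
t: 10.35
tcp_pos: [0.4489, 0.3167, 0.2271]
tool_rot: [0.998, 0.06, 0.001, -0.0]
force: [-1.0, 0.2, -0.1]
finger_gap: 0.003
gripper_force: 0.0
```

```bash
python3 - <<'E'
from h import *
im,m=snap('top','t6.png'); s,_=snap('scene','s6.png')
a=cv2.resize(im[100:300,170:470],(800,300+0))[:,:,::-1]
b=cv2.resize(s[120:300,190:430],(800,300))[:,:,::-1]
cv2.imwrite('pics/f.png',np.vstack([a,b]))
E
```

```text
(no output)
```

View pics/f.png

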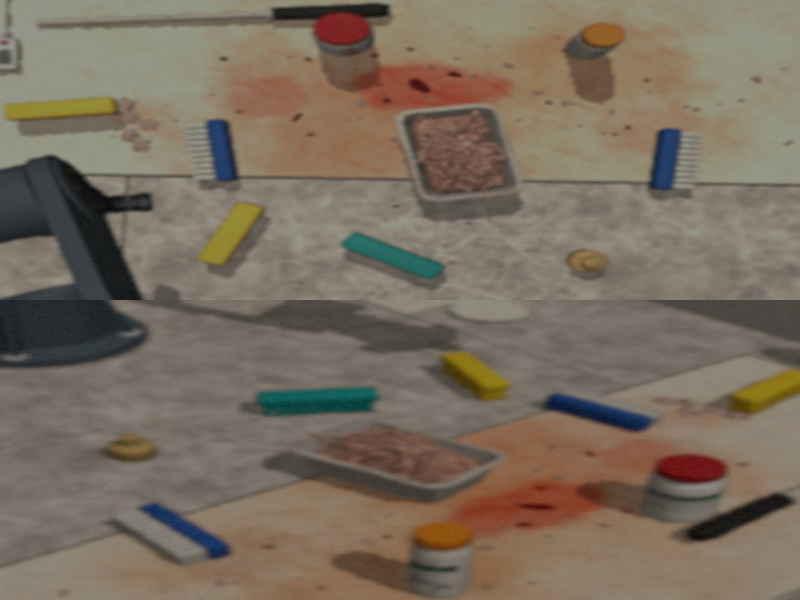

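Both brushes lie on their long sides. In the top half the left brush has its bristles at (200,150) and back at (222,150), and the right has its back at (667,160) and bristles at (688,160). Both backs face the tin, and nothing else has moved.

```bash
python3 -c "
from station import manip
print(manip.sign_off())"
```

```text
the job is handed in; nothing more can be done
None
```

I pushed both blue brushes over onto their long sides, backs towards the mince tin and bristles away. The final pictures show everything else where it stood, and the job is handed in (about 10.5 s on the robot's clock); no verdict was returned.

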